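# Line up casting flasks by size on the kiln shelf

### The arm

A 7-joint arm with a two-finger parallel gripper is mounted at the origin on a cart in front of the work surface, level with it; the furniture and walls round the work are solid. World frame = base frame: x ahead of the robot, y to its left, z up, the work surface at z = 0. Lengths are in m, angles in rad, forces in N, time in s.
With the tool pointing down it reaches from about 0.375 to 0.925 m from the base axis. Payload 3.1 kg.
Tool frame: the origin (TCP) lies midway between the tips of the shut fingers; the grasp point (between the pads) lies 19 mm behind it; z points along the fingers, y is the line along which they close (so a half turn about z gives the same grasp; the last joint's range is limited). The gripper opens to 85 mm and grips with 20 to 120 N. Pads are 22 mm wide; open, the fingers measure 114 mm over their backs; the gripper's body (76 mm by 85 mm) begins 54 mm behind the grasp point. The pads swing forward as they close: fully open they stand 13 mm farther back than shut.
Start: joints at [-1.368, 0.383, 0.044, 1.598, -0.018, 1.161, -0.05], TCP at [0.193, 0.621, 0.231] pointing down, gripper open.
Joint ranges: [-2.61, 2.61], [-0.41, 2.15], [-1.48, 1.57], [0, 2.5], [-1.57, 4.71], [0.05, 1.97], [-2.85, 2.85]. Speed limits (rad/s): [2.79, 2.79, 3.14, 3.14, 3.14, 3.14, 3.14].

### API

Orientations are given as a 3x3 rotation matrix whose columns are the frame's x, y, z axes.
In Python, from rig import read_state, read_camera, job_done, spot_in, outline_of, place_of gives the robot as it stands.
- The arm moves only by the tool run_rows, called after "Request:" as name(argument=value, ...) on one line, values as JSON. Schema: {"type":"object","properties":{"steps":{"type":"array","items":{"type":"number"},"minItems":7,"maxItems":140},"only":{"type":"string"},"quiet":{"type":"boolean"},"lines":{"type":"string"}},"required":["steps"],"additionalProperties":false}. steps is one flat list of numbers that holds 1 to 20 rows one after another, with no inner brackets; each row has 7 numbers: dx, dy, dz in fractions of the full range, 1 being 1 m, then a rotation vector rx, ry, rz in shares of pi rad (1.0 is pi rad), then the finger opening in m; each row is the pose to reach, as a shift and turn from the pose commanded when the call began, along the tool's axes at that moment; what a row does not reach only later rows make up. A row lasts 1/12 s, in which the tool goes at most 0.0417 m and 0.125 rad, less where a joint would pass 70% of its speed; a pose out of reach is approached as far as the arm can. The fingers move at their own pace and stop on an object; the grip force is fixed at half the most. Time passes only in rows, so rows that do not move let the fingers close. The tool returns the time, the measured TCP pose, the force, the opening and the grip force at its end. only (a regular expression) keeps the lines of the reply that match it, lines (a string "A,B") keeps lines A to B, and quiet returns only ok. No shift or turn number may pass 1 either way. Input that does not fit is refused with a message, and nothing moves.
- read_state(): the state, without advancing time (a new reading comes with each control period).
- read_camera(name): name is "side" or "top"; returns a dict with "pixels" (400x640x3 uint8, red, green, blue), "camera_matrix" (3x3 intrinsics, pixels), "R" (3x3) and "t" (3): a world point X has camera coordinates R X + t. Camera axes: x right, y down, z forward; pixel columns grow to the right and rows downward; lengths in m; the calibration is good to about 2 mm. A picture is of the moment at which its call begins. There is no depth.
- job_done(): hands the job in; it is judged then, once.
Trained networks look in a picture, given as the dict that the camera call returned (one of the last four; its "shot" number tells which), for a name from the list of things; names that differ only in an ending like _2 or _b are one class to them, and where a whole thing is asked for, a point or a joint stands for the part that bears it (a point fixed in the world has none). Each returns a list of dicts, best first, with "p" (0 to 1); they miss things now and then, are a little off and sometimes report something else, mostly with a low value. They report only what shows in the picture. A call takes as long as a camera call.
- spot_in(picture, thing): "position" ([column, row] in pixels, amid what is visible of it).
- outline_of(picture, thing): "pixels" (400x640 bool, what is visible of it) and "position" ([column, row] in pixels, amid what is visible of it).
- place_of(picture, thing): "position" ([column, row] in pixels: a listed point, or the origin of a listed thing).
The state is a dict: "t": time; "joints": joint angles; "qd": joint speeds; "tau": joint torques, N m; "eef_pos": TCP position; "tcp_rot": TCP orientation; "force": force on the tool from outside, world axes, zero at the start; "wrist_torque": the same for the moment, N m; "grip_width": finger opening in m; "grasp_force": force on a finger pad.
Only numpy, scipy, OpenCV 4.12 (cv2) and the standard library are available. Lean on these libraries where they do the work, as an engineer would, in place of code of your own. Each camera call takes 0.05 s, during which the arm holds its last target. There are 200 camera calls.

### The job

Load the kiln shelf: stand the four steel casting flasks upright in the middle of the terracotta discs, one on each, lined up by size with the smallest next to the red knob and the largest next to the blue knob. Take care not to tip a flask over at any time, and leave the other things on the bench and on the cardboard box where they are.

Things in the scene. Friction and masses are not known exactly. Their poses are not given: they have to be found in the camera images.
- flask_1: The smallest casting flask: loose upright steel cylinder with a white plaster fill on top, diameter 28 mm, height 34 mm, origin at the centre of its underside, z up along its axis. The four stand zigzag at about 65 mm steps in x on a fixed dark wooden board 20 mm high at the robot's right; left of the board stands a fixed cardboard box 89 mm high.
- flask_2: The second smallest casting flask: loose upright steel cylinder with a white plaster fill on top, diameter 33 mm, height 45 mm, origin at the centre of its underside, z up along its axis. Starts on the same 20 mm high wooden board. Fingers closing along world x are clear of the box and the neighbours.
- flask_3: The second largest casting flask: loose upright steel cylinder with a white plaster fill on top, diameter 38 mm, height 56 mm, origin at the centre of its underside, z up along its axis. Starts on the same 20 mm high wooden board. Fingers closing along world x are clear of the box and the neighbours.
- flask_4: The largest casting flask: loose upright steel cylinder with a white plaster fill on top, diameter 44 mm, height 67 mm, origin at the centre of its underside, z up along its axis. Starts on the same 20 mm high wooden board. Fingers closing along world x are clear of the box and the neighbours.
- disc_a: Disc a, a fixed terracotta-red disc 54 mm across, 3 mm thick: discs a, b, c, d lie in a straight row at 64 mm steps in that order along a white kiln shelf (316 x 80 mm, top 24 mm above the bench) at the robot's left. Origin at the centre of its underside; a flask stands on its top, 3 mm above. x axis along the row from a to d.
- disc_b: Disc b, a fixed terracotta-red disc 54 mm across, 3 mm thick: discs a, b, c, d lie in a straight row at 64 mm steps in that order along a white kiln shelf (316 x 80 mm, top 24 mm above the bench) at the robot's left. Origin at the centre of its underside; a flask stands on its top, 3 mm above. x axis along the row from a to d.
- disc_c: Disc c, a fixed terracotta-red disc 54 mm across, 3 mm thick: discs a, b, c, d lie in a straight row at 64 mm steps in that order along a white kiln shelf (316 x 80 mm, top 24 mm above the bench) at the robot's left. Origin at the centre of its underside; a flask stands on its top, 3 mm above. x axis along the row from a to d.
- disc_d: Disc d, a fixed terracotta-red disc 54 mm across, 3 mm thick: discs a, b, c, d lie in a straight row at 64 mm steps in that order along a white kiln shelf (316 x 80 mm, top 24 mm above the bench) at the robot's left. Origin at the centre of its underside; a flask stands on its top, 3 mm above. x axis along the row from a to d.
- red_knob: Fixed small red knob, 22 mm across and 14 mm high, on the kiln shelf 46 mm beyond the centre of the last disc at one end of the row (beyond disc a or beyond disc d, it varies). Origin under its centre.
- blue_knob: Fixed small blue knob, 22 mm across and 14 mm high, on the kiln shelf 46 mm beyond the centre of the last disc at the other end of the row. Origin under its centre.
- round_tin: Bystander, to be left alone: loose pale round tin, 58 mm across, 18 mm high, on the bench beside the kiln shelf. Origin under its centre.
- yellow_block: Bystander, to be left alone: loose yellow block 21 x 66 x 20 mm on top of the cardboard box (89 mm high). Origin under its centre.
- rubber_cap: Bystander, to be left alone: loose black round rubber cap, 28 mm across, 16 mm high, on top of the cardboard box. Origin under its centre.

How it is judged:
By the outcome, as a careful person would: the job done as asked, in the order asked, and still so for the second after the job is handed in, with the robot touching nothing.
It also fails if it takes over 115 s, if anything falls off the work surface, if the arm or the gripper's body presses on something with over 40 N, if the wrist force passes 120 N, or if a joint passes its speed limit or range.

## Working session

There is one attempt and no reset: what is moved stays moved. The work goes in short steps, Python scripts to look and compute and a tool call to move; the robot and the scene stay as the last step left them, time stands still between calls to the robot, and variables do not carry over. Pictures are saved under pics/ and viewed, at most 14 in all, crops included, and the job is handed in when it is done.

```bash
mkdir -p pics; ls; python3 - <<'E'
from rig import *
import cv2,numpy as np
s=read_state()
print(s['t'],s['eef_pos'],s['tcp_rot'],s['grip_width'],s['force'])
for n in ("top","side"):
    c=read_camera(n); cv2.imwrite(f"pics/{n}0.png",c["pixels"][:,:,::-1])
    print(n,c["camera_matrix"],c["R"],c["t"])
    for th in ["flask_1","disc_a","red_knob","blue_knob","round_tin","yellow_block","rubber_cap"]:
        print(th,[(np.round(d["position"],1).tolist(),round(d["p"],2)) for d in place_of(c,th)])
E
```

```text
pics
0.0 [0.19230276 0.61988799 0.2298586 ] [[-9.55130781e-01  2.96183669e-01 -6.52487163e-04]
 [ 2.96184350e-01  9.55127227e-01 -2.60988860e-03]
 [-1.49798127e-04 -2.68604142e-03 -9.99996381e-01]] 0.08549924249092548 [-0.09787512 -0.25079097 -0.43457857]
top [[460.38076787   0.         326.51940418]
 [  0.         460.38076787 199.82635078]
 [  0.           0.           1.        ]] [[-8.78229478e-03 -9.99961247e-01 -6.12379877e-04]
 [-9.97133608e-01  8.80348093e-03 -7.51469664e-02]
 [ 7.51494453e-02 -4.93382552e-05 -9.97172281e-01]] [-0.01257946  0.54747134  1.0389805 ]
flask_1 [([413.6, 147.1], 0.92), ([417.8, 207.6], 0.7), ([441.1, 170.5], 0.56), ([440.2, 230.6], 0.51)]
disc_a [([215.0, 225.4], 0.92), ([222.1, 171.8], 0.9), ([216.0, 252.8], 0.68), ([215.2, 198.6], 0.64)]
red_knob [([224.6, 153.6], 0.38)]
blue_knob [([216.8, 275.3], 0.5)]
round_tin [([274.0, 163.0], 0.78), ([215.2, 276.6], 0.29)]
yellow_block [([339.8, 231.3], 0.51)]
rubber_cap [([332.0, 260.0], 0.6)]
side [[467.3132797    0.         320.92192726]
 [  0.         467.3132797  205.41307032]
 [  0.           0.           1.        ]] [[ 0.86966944 -0.49362355  0.00329409]
 [-0.22429503 -0.40109146 -0.88815392]
 [ 0.43973492  0.77166147 -0.4595343 ]] [-0.48409754  0.19814608  0.81728783]
flask_1 [([421.8, 267.1], 0.92), ([357.2, 313.4], 0.77), ([368.4, 285.6], 0.67)]
disc_a [([227.8, 199.5], 0.54), ([252.8, 194.3], 0.51), ([298.4, 191.2], 0.39)]
red_knob [([314.5, 187.1], 0.52)]
blue_knob [([271.2, 223.3], 0.37)]
round_tin [([328.2, 207.3], 0.46)]
yellow_block [([295.5, 222.0], 0.6)]
rubber_cap [([354.4, 313.5], 0.59), ([268.5, 223.1], 0.57)]
```

View pics/top0.png

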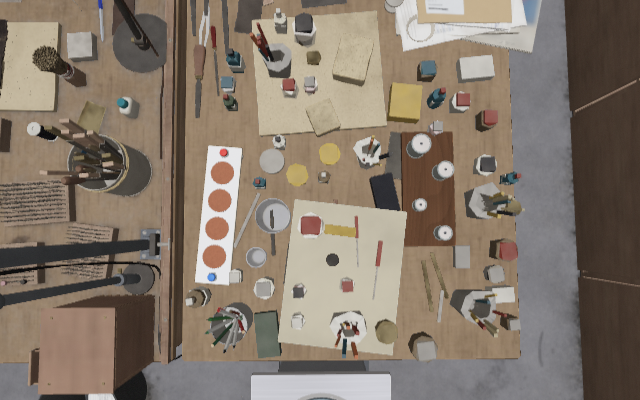

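View pics/side0.png

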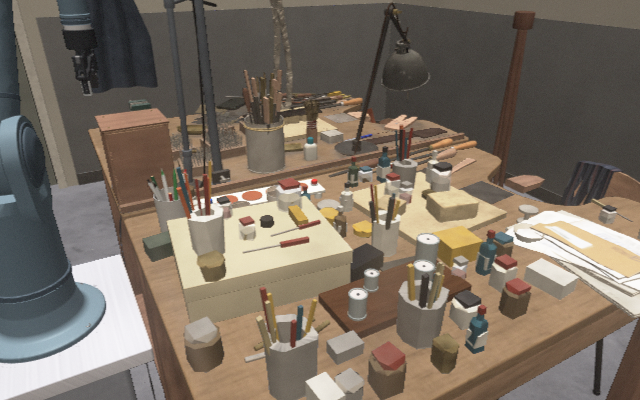

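The top view shows the shelf on the left, with the red knob at (224,153), the blue knob at (211,277), and discs between them at about (222,173), (219,200), (217,228) and (214,257). The flasks on the dark board are at about (420,146), (444,170), (420,205) and (444,233). Two poles stand to the left of the shelf, with bases near (150,243) and (130,280). They're also in the side view around (185–210, 0–180).

```bash
cat > h.py <<'E'
from rig import *
import cv2,numpy as np
def ray(c,uv,z):
    K,R,t=c["camera_matrix"],np.array(c["R"]),np.array(c["t"])
    o=-R.T@t; d=R.T@np.linalg.inv(K)@np.r_[uv,1]
    return o+d*(z-o[2])/d[2]
def proj(c,X):
    p=np.array(c["camera_matrix"])@(np.array(c["R"])@X+c["t"]); return p[:2]/p[2]
def axes(delta,s=None):   # world shift -> tool axes
    s=s or read_state(); return np.round(np.array(s["tcp_rot"]).T@np.array(delta),4)
E
python3 - <<'E'
from h import *
c=read_camera("top"); d=read_camera("side"); im=c["pixels"]
for q in (c,d): print("cam",-np.array(q["R"]).T@q["t"])
for th,z in (("disc_a",.027),("flask_1",None),("red_knob",.031),("blue_knob",.031),("round_tin",.01)):
    for o in outline_of(c,th):
        m=o["pixels"]; v,u=np.nonzero(m); ce=[u.mean(),v.mean()]
        print(th,round(o["p"],2),np.round(ce,1),m.sum(), np.round(ray(c,ce,z or .02),4), u.min(),u.max(),v.min(),v.max())
a=im[130:250,395:465]; b=im[140:290,185:300]
cv2.imwrite("pics/fl.png",cv2.resize(a,None,fx=5,fy=5,interpolation=2)[:,:,::-1])
side=d["pixels"][0:240,60:360]
cv2.imwrite("pics/poles.png",cv2.resize(side,None,fx=2.5,fy=2.5,interpolation=2)[:,:,::-1])
# red colour discs
h=cv2.cvtColor(im,cv2.COLOR_RGB2HSV); roi=np.zeros(im.shape[:2],np.uint8); roi[140:290,190:245]=255
m=((h[...,0]<15)|(h[...,0]>170))&(h[...,1]>110)&(roi>0)
n,l,st,ce=cv2.connectedComponentsWithStats(m.astype(np.uint8))
for i in range(1,n):
    if st[i,4]>30: print("redblob",st[i],ce[i].round(2),ray(c,ce[i],.027).round(4))
print(c["pixels"].shape, proj(c,np.array([.193,.62,.23])))
E
```

```text
cam [ 0.46771279 -0.01734736  1.07717566]
cam [ 0.10605802 -0.79015678  0.55315066]
disc_a 0.94 [219.5 199.5] 377 [0.5498 0.2275 0.027 ] 209 230 189 210
disc_a 0.76 [213.7 256.3] 425 [0.4208 0.2395 0.027 ] 202 225 245 267
disc_a 0.74 [221.8 172. ] 406 [0.6131 0.2228 0.027 ] 211 232 161 183
disc_a 0.73 [216.1 227.7] 409 [0.4855 0.2346 0.027 ] 205 227 216 239
flask_1 0.93 [419.  144.9] 377 [ 0.6735 -0.2335  0.02  ] 408 430 134 155
flask_1 0.73 [418.5 203.9] 135 [ 0.5362 -0.2289  0.02  ] 412 425 198 210
flask_1 0.68 [442.7 170.2] 343 [ 0.6138 -0.2868  0.02  ] 431 454 161 179
flask_1 0.57 [442.9 232.2] 247 [ 0.4706 -0.2832  0.02  ] 433 452 225 239
red_knob 0.43 [221.8 172.6] 473 [0.6111 0.2217 0.031 ] 210 233 161 185
red_knob 0.41 [224.2 152.2] 64 [0.6583 0.2167 0.031 ] 220 228 148 156
round_tin 0.84 [271.5 160.6] 474 [0.6414 0.1104 0.01  ] 260 284 149 173
redblob [220 149   7   7  43] [223.   152.14] [0.6592 0.2203 0.027 ]
redblob [211 162  23  22 374] [221.94 172.61] [0.6117 0.2224 0.027 ]
redblob [208 190  23  22 377] [219.3  200.21] [0.5481 0.2279 0.027 ]
redblob [206 218  22  22 385] [216.51 228.21] [0.4842 0.2337 0.027 ]
redblob [203 246  23  22 392] [213.74 256.32] [0.4207 0.2394 0.027 ]
(400, 640, 3) [-27.87942183 391.55234058]
```

View pics/fl.png

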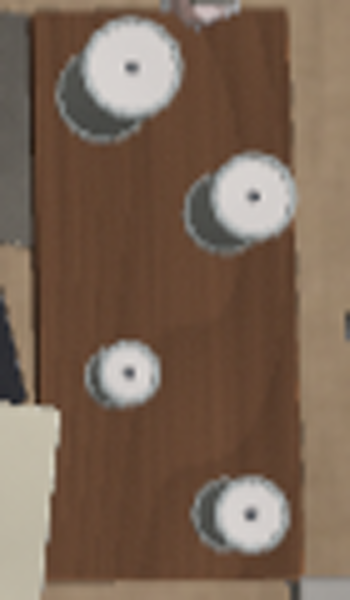

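View pics/poles.png

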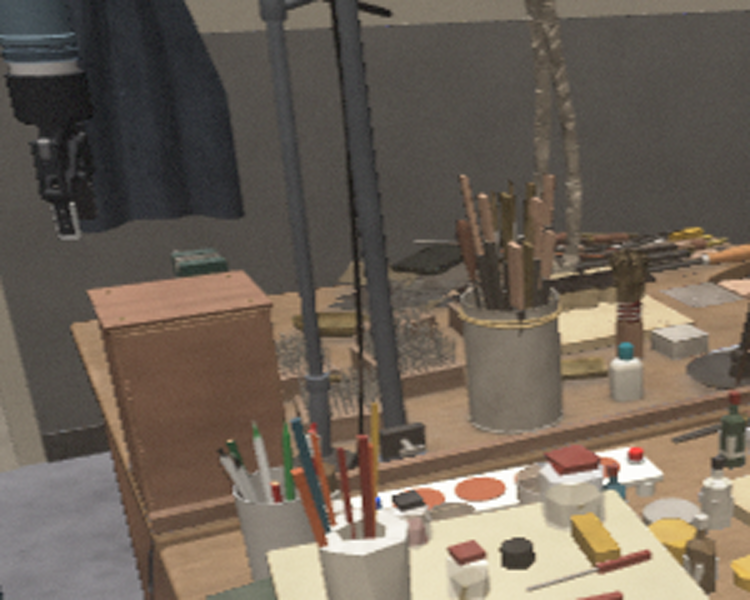

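The flask tops are, largest to smallest, at about (421,143), (445,169), (445,232) and (420,204). The smallest is next to the box. The side crop shows two vertical poles behind the near end of the shelf and a cabinet on the left under the arm, so I'll locate all three.

```bash
python3 - <<'E'
from h import *
c=read_camera("top"); d=read_camera("side"); im=c["pixels"]
def tri(a,b):
    A=[];y=[]
    for q,uv in((c,a),(d,b)):
        R=np.array(q["R"]);o=-R.T@q["t"];v=R.T@np.linalg.inv(q["camera_matrix"])@np.r_[uv,1];v/=np.linalg.norm(v)
        P=np.eye(3)-np.outer(v,v);A.append(P);y.append(P@o)
    return np.linalg.lstsq(np.vstack(A),np.hstack(y),rcond=None)[0].round(3)
print("pole1",tri((150,243),(217,181)),"pole2",ray(d,(188,182),.02))
print("cab near-right top corner",tri((112,358),(102,129)), ray(d,(168,119),.2))
for z in(0,.05):print(ray(c,(150,243),z),ray(c,(132,278),z))
print("box right edge", ray(c,(406,210),.089), ray(c,(392,352),.089))
white=((im.min(2)>165)).astype(np.uint8)
for n,(u,v),z in(("f1",(420.4,204.2),.054),("f2",(444.8,232.4),.065),("f3",(445.4,168.8),.076),("f4",(421.2,143),.087)):
    r=15;g=im[int(v)-r:int(v)+r,int(u)-r:int(u)+r].min(2)
    m=(g>175).astype(np.uint8);_,l,st,ce=cv2.connectedComponentsWithStats(m)
    i=min(range(1,len(st)),key=lambda i:np.hypot(*(ce[i]-r))-st[i,4]*.01)
    cnt=cv2.findContours((l==i).astype(np.uint8),0,2)[0][0];(x,y),rr=cv2.minEnclosingCircle(cnt)
    uv=np.array([x+int(u)-r,y+int(v)-r]);print(n,uv,rr,ray(c,uv,z).round(4), ce[i]+[int(u)-r,int(v)-r])
for o in outline_of(d,"flask_1"):
    v,u=np.nonzero(o["pixels"]);print("side",o["p"],u.min(),u.max(),v.min(),v.max(),o["position"])
E
```

```text
pole1 [0.448 0.393 0.01 ] pole2 [0.36701716 0.40458999 0.02      ]
cab near-right top corner [0.21  0.397 0.192] [0.34034368 0.41016251 0.2       ]
[0.45162725 0.39484154 0.        ] [0.37121006 0.43494344 0.        ]
[0.45237391 0.37570869 0.05      ] [0.3756895  0.41394915 0.05      ]
box right edge [ 0.51875512 -0.187978    0.089     ] [ 0.22050809 -0.15208725  0.089     ]
f1 [420.28260899 204.06521702] 5.225185394287109 [ 0.5335 -0.2261  0.054 ] [420.24       204.05333333]
f2 [444.5 232.5] 6.5193023681640625 [ 0.4699 -0.2755  0.065 ] [444.64957265 232.58974359]
f3 [445.54040432 168.78282833] 7.651323318481445 [ 0.6091 -0.2788  0.076 ] [445.21556886 169.00598802]
f4 [420.71428585 143.14285755] 8.950074195861816 [ 0.6643 -0.2235  0.087 ] [420.79916318 143.26359833]
side 0.88 414 433 260 280 [420.2, 266.6]
side 0.8 415 437 234 262 [426.6, 245.9]
side 0.75 363 378 269 291 [365.7, 276.7]
side 0.57 347 366 288 320 [357.4, 304.6]
```

Total rows first call: 3 up + 6 + 11 =20.

Request:
run_rows(steps=[0,0,-0.13,0,0,0,0.085,0,0,-0.13,0,0,0,0.085,0,0,-0.13,0,0,0,0.085,0,0,-0.13,0,0,0,0.085,-0.016,-0.194,-0.13,0,0,0,0.085,-0.016,-0.194,-0.13,0,0,0,0.085,-0.016,-0.194,-0.13,0,0,0,0.085,-0.016,-0.194,-0.13,0,0,0,0.085,-0.016,-0.194,-0.13,0,0,0,0.085,-0.016,-0.194,-0.13,0,0,0,0.085])

```text
t: 2.13
eef_pos: [0.1499, 0.4255, 0.3611]
tcp_rot: [[-0.955, 0.298, -0.001], [0.298, 0.955, -0.002], [0.0, -0.002, -1.0]]
force: [0.3, 0.4, 0.1]
grip_width: 0.0849
grasp_force: 0.0
```

```bash
python3 - <<'E'
from h import *
s=read_state();print(s['eef_pos'],s['joints'],s['t'],axes([.40-s['eef_pos'][0],.12-s['eef_pos'][1],0],s))
E
```

```text
[0.14989817 0.42554454 0.3611145 ] [-1.36248685 -0.09469562  0.03618185  1.87400112  0.00334888  1.36459893
 -0.05860418] 2.1333 [-0.3297 -0.2172  0.0005]
```

The manual's scale: turns go in shares of pi rad. Converting my numbers, 1.268 rad / 3.1416 = 0.4036.

Request:
run_rows(steps=[-0.33,-0.217,0,0,0,0.4036,0.085,-0.33,-0.217,0,0,0,0.4036,0.085,-0.33,-0.217,0,0,0,0.4036,0.085,-0.33,-0.217,0,0,0,0.4036,0.085,-0.33,-0.217,0,0,0,0.4036,0.085,-0.33,-0.217,0,0,0,0.4036,0.085,-0.33,-0.217,0,0,0,0.4036,0.085,-0.33,-0.217,0,0,0,0.4036,0.085,-0.33,-0.217,0,0,0,0.4036,0.085,-0.684,-0.467,0,0,0,0.4036,0.085,-0.684,-0.467,0,0,0,0.4036,0.085,-0.684,-0.467,0,0,0,0.4036,0.085,-0.684,-0.467,0,0,0,0.4036,0.085,-0.684,-0.467,0,0,0,0.4036,0.085,-0.684,-0.467,0,0,0,0.4036,0.085,-0.684,-0.467,0,0,0,0.4036,0.085,-0.684,-0.467,0,0,0,0.4036,0.085,-0.684,-0.467,0,0,0,0.4036,0.085,-0.684,-0.467,0,0,0,0.4036,0.085,-0.684,-0.467,0,0,0,0.4036,0.085])

```text
t: 3.8
eef_pos: [0.6674, -0.2196, 0.3602]
tcp_rot: [[-0.003, 1.0, -0.001], [1.0, 0.003, -0.002], [-0.002, -0.001, -1.0]]
force: [-0.1, -0.1, 1.1]
grip_width: 0.0852
grasp_force: 0.0
```

```bash
python3 - <<'E'
from h import *
s=read_state();print(s['eef_pos'],s['joints'],s['t'],axes(np.array([.6643,-.2235,.16])-s['eef_pos'],s))
E
```

```text
[ 0.66741109 -0.21960356  0.36015134] [-0.28605162  0.5170796   0.83661141  1.31545316 -0.37603061  1.46934278
  0.52344369] 3.8 [-0.0035 -0.003   0.2002]
```

Request:
run_rows(steps=[-0.0035,-0.003,0.2,0,0,0,0.085,-0.0035,-0.003,0.2,0,0,0,0.085,-0.0035,-0.003,0.2,0,0,0,0.085,-0.0035,-0.003,0.2,0,0,0,0.085,-0.0035,-0.003,0.2,0,0,0,0.085,-0.0035,-0.003,0.28,0,0,0,0.085,-0.0035,-0.003,0.28,0,0,0,0.085,-0.0035,-0.003,0.28,0,0,0,0.085,-0.0035,-0.003,0.3,0,0,0,0.085,-0.0035,-0.003,0.32,0,0,0,0.085,-0.0035,-0.003,0.32,0,0,0,0.085,-0.0035,-0.003,0.32,0,0,0,0.085])

```text
t: 4.8
eef_pos: [0.6628, -0.2211, 0.0419]
tcp_rot: [[-0.003, 1.0, -0.0], [1.0, 0.003, 0.0], [0.0, -0.0, -1.0]]
force: [-0.1, 0.3, 0.7]
grip_width: 0.0849
grasp_force: 0.0
```

```bash
python3 - <<'E'
from h import *
c=read_camera("side"); cv2.imwrite("pics/g4.png",cv2.resize(c["pixels"][180:340,330:530],None,fx=3,fy=3,interpolation=2)[:,:,::-1])
E
```

```text
(no output)
```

View pics/g4.png

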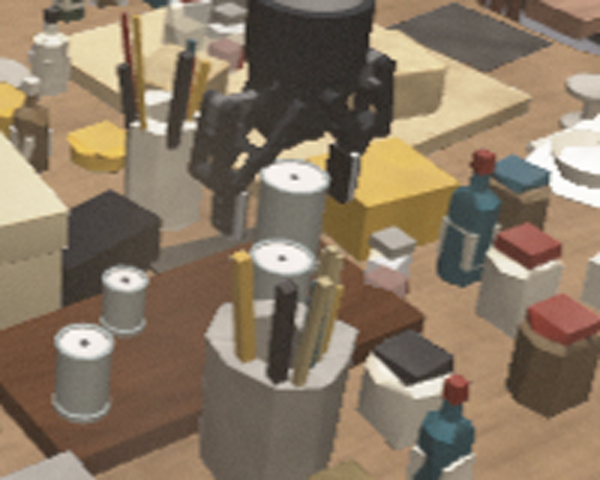

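The fingers straddle the largest flask cleanly, with its top at about (293,178) in the crop. I'll close and lift.

Request:
run_rows(steps=[0,0,0,0,0,0,0.03,0,0,0,0,0,0,0.03,0,0,0,0,0,0,0.03,0,0,0,0,0,0,0.03,0,0,0,0,0,0,0.03,0,0,0,0,0,0,0.03,0,0,0,0,0,0,0.03,0,0,0,0,0,0,0.03,0,0,0,0,0,0,0.03,0,0,-0.02,0,0,0,0.03,0,0,-0.05,0,0,0,0.03,0,0,-0.09,0,0,0,0.03,0,0,-0.13,0,0,0,0.03,0,0,-0.17,0,0,0,0.03,0,0,-0.22,0,0,0,0.03,0,0,-0.26,0,0,0,0.03,0,0,-0.3,0,0,0,0.03,0,0,-0.32,0,0,0,0.03,0,0,-0.32,0,0,0,0.03])

```text
t: 6.43
eef_pos: [0.6643, -0.2235, 0.3687]
tcp_rot: [[-0.002, 1.0, 0.011], [1.0, 0.002, -0.004], [-0.004, 0.011, -1.0]]
force: [0.7, -1.0, -0.7]
grip_width: 0.0428
grasp_force: 61.4
```

```bash
python3 - <<'E'
from h import *
s=read_state();print(s['joints'],s['t'],axes(np.array([.4207,.2394,.36])-s['eef_pos'],s))
E
```

```text
[-0.28863945  0.50278358  0.84431761  1.31775645 -0.37225306  1.4688929
  0.52679481] 6.4333 [ 0.4633 -0.2429  0.0043]
```

To row units: -1.482 rad / 3.1416 = -0.4717.

Request:
run_rows(steps=[0.463,-0.243,0,0,0,-0.4717,0.03,0.463,-0.243,0,0,0,-0.4717,0.03,0.463,-0.243,0,0,0,-0.4717,0.03,0.463,-0.243,0,0,0,-0.4717,0.03,0.463,-0.243,0,0,0,-0.4717,0.03,0.463,-0.243,0,0,0,-0.4717,0.03,0.463,-0.243,0,0,0,-0.4717,0.03,0.463,-0.243,0,0,0,-0.4717,0.03,0.463,-0.243,0,0,0,-0.4717,0.03,0.463,-0.243,0,0,0,-0.4717,0.03,0.463,-0.243,0,0,0,-0.4717,0.03,0.463,-0.243,0,0,0,-0.4717,0.03,0.463,-0.243,0,0,0,-0.4717,0.03,0.463,-0.243,0,0,0,-0.4717,0.03,0.463,-0.243,0,0,0,-0.4717,0.03,0.463,-0.243,0,0,0,-0.4717,0.03,0.463,-0.243,0,0,0,-0.4717,0.03])

```text
t: 7.85
eef_pos: [0.4189, 0.2389, 0.3601]
tcp_rot: [[-0.996, 0.09, -0.001], [0.09, 0.996, -0.002], [0.001, -0.002, -1.0]]
force: [-0.9, 0.3, -1.7]
grip_width: 0.0427
grasp_force: 61.7
```

```bash
python3 - <<'E'
from h import *
c=read_camera("top"); cv2.imwrite("pics/t4.png",c["pixels"][80:400,0:420][:,:,::-1])
c=read_camera("side"); cv2.imwrite("pics/s4.png",cv2.resize(c["pixels"][0:260,50:400],None,fx=2,fy=2)[:,:,::-1])
s=read_state();print(s['joints'],s['t'],s['eef_pos'],axes(np.array([.4207,.2394,.049])-s['eef_pos'],s))
E
```

```text
[-1.00725809 -0.05000506  0.39141826  1.82889524  0.01967237  1.3598983
  0.85987655] 7.95 [0.41914369 0.23925213 0.36077696] [-0.0017  0.0005  0.3118]
```

View pics/s4.png

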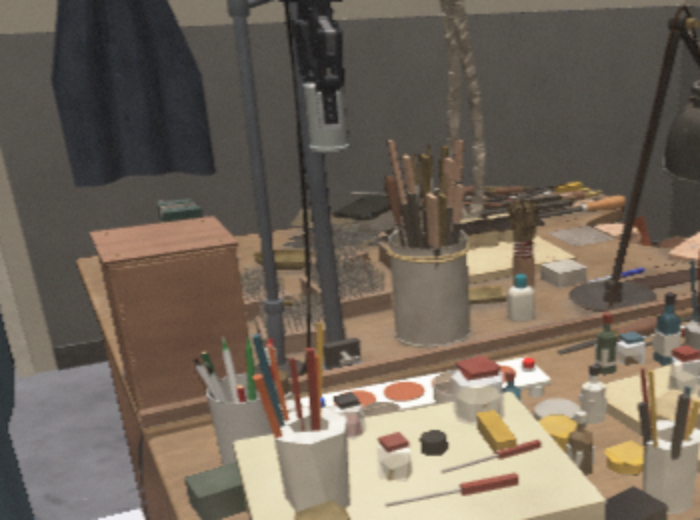

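View pics/t4.png

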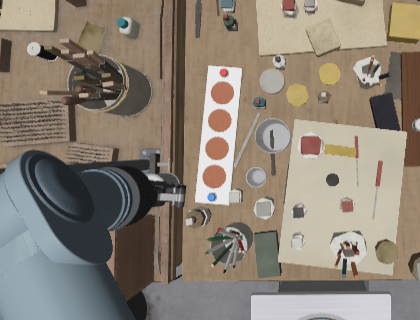

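The flask hangs upright in the grip and clear of the poles, at about (325,115) in the side crop. I'll lower it onto the disc nearest blue.

Request:
run_rows(steps=[-0.0015,0,0.04,0,0,0,0.03,-0.0015,0,0.08,0,0,0,0.03,-0.0015,0,0.12,0,0,0,0.03,-0.0015,0,0.16,0,0,0,0.03,-0.0015,0,0.2,0,0,0,0.03,-0.0015,0,0.24,0,0,0,0.03,-0.0015,0,0.27,0,0,0,0.03,-0.0015,0,0.29,0,0,0,0.03,-0.0015,0,0.3,0,0,0,0.03,-0.0015,0,0.306,0,0,0,0.03,-0.0015,0,0.306,0,0,0,0.03,-0.0015,0,0.306,0,0,0,0.03,-0.0015,0,0.306,0,0,0,0.03])

```text
t: 9.03
eef_pos: [0.4215, 0.2419, 0.0569]
tcp_rot: [[-0.996, 0.087, 0.003], [0.087, 0.996, 0.002], [-0.003, 0.003, -1.0]]
force: [-0.2, 0.5, -3.0]
grip_width: 0.0428
grasp_force: 61.7
```

```bash
python3 - <<'E'
from h import *
s=read_state();print(s['force'],s['t'],s['eef_pos'],axes(np.array([.4207,.2394,.049])-s['eef_pos'],s))
E
```

```text
[-0.21938683  0.4550261  -2.95307263] 9.0333 [0.4215269  0.24190776 0.05692025] [ 0.0006 -0.0026  0.0079]
```

Request:
run_rows(steps=[0,-0.002,0.004,0,0,0,0.03,0,-0.002,0.004,0,0,0,0.03,0,-0.002,0.006,0,0,0,0.03,0,-0.002,0.006,0,0,0,0.03,0,-0.002,0.006,0,0,0,0.03])

```text
t: 9.45
eef_pos: [0.4203, 0.2393, 0.05]
tcp_rot: [[-0.996, 0.087, 0.001], [0.087, 0.996, 0.001], [-0.001, 0.001, -1.0]]
force: [-0.9, -2.5, 2.7]
grip_width: 0.0426
grasp_force: 62.3
```

Request:
run_rows(steps=[0,0,0.001,0,0,0,0.03,0,0,0.001,0,0,0,0.03])

```text
t: 9.62
eef_pos: [0.4203, 0.2393, 0.05]
tcp_rot: [[-0.996, 0.087, -0.0], [0.087, 0.996, 0.001], [0.0, 0.001, -1.0]]
force: [-4.2, -2.4, 12.9]
grip_width: 0.043
grasp_force: 63.4
```

Request:
run_rows(steps=[0,0,0,0,0,0,0.075,0,0,0,0,0,0,0.075,0,0,0,0,0,0,0.075,0,0,0,0,0,0,0.075,0,0,0,0,0,0,0.075,0,0,-0.04,0,0,0,0.075,0,0,-0.08,0,0,0,0.075,0,0,-0.12,0,0,0,0.075,0,0,-0.16,0,0,0,0.075,0,0,-0.2,0,0,0,0.075,0,0,-0.24,0,0,0,0.075,0,0,-0.28,0,0,0,0.075,0,0,-0.31,0,0,0,0.075,0,0,-0.31,0,0,0,0.075])

```text
t: 10.78
eef_pos: [0.4231, 0.2411, 0.3661]
tcp_rot: [[-0.996, 0.087, 0.011], [0.087, 0.996, 0.01], [-0.01, 0.011, -1.0]]
force: [0.2, 0.6, 1.0]
grip_width: 0.0752
grasp_force: 0.0
```

```bash
python3 - <<'E'
from h import *
s=read_state();R=np.array(s['tcp_rot']);print(s['t'],np.arctan2(R[1,1],R[0,1]),axes(np.array([.6091,-.2788,.36])-s['eef_pos'],s))
E
```

```text
10.7833 1.4838411859570113 [-0.2304 -0.5018  0.003 ]
```

To row units: 1.484 rad / 3.1416 = 0.4724.

Request:
run_rows(steps=[-0.23,-0.502,0,0,0,0.4724,0.085,-0.23,-0.502,0,0,0,0.4724,0.085,-0.23,-0.502,0,0,0,0.4724,0.085,-0.23,-0.502,0,0,0,0.4724,0.085,-0.23,-0.502,0,0,0,0.4724,0.085,-0.23,-0.502,0,0,0,0.4724,0.085,-0.23,-0.502,0,0,0,0.4724,0.085,-0.23,-0.502,0,0,0,0.4724,0.085,-0.23,-0.502,0,0,0,0.4724,0.085,-0.23,-0.502,0,0,0,0.4724,0.085,-0.23,-0.502,0,0,0,0.4724,0.085,-0.23,-0.502,0,0,0,0.4724,0.085,-0.23,-0.502,0,0,0,0.4724,0.085,-0.23,-0.502,0,0,0,0.4724,0.085,-0.23,-0.502,0,0,0,0.4724,0.085,-0.23,-0.502,0,0,0,0.4724,0.085,-0.23,-0.502,0,0,0,0.4724,0.085,-0.23,-0.502,0,0,0,0.4724,0.085])

```text
t: 12.28
eef_pos: [0.6059, -0.2785, 0.358]
tcp_rot: [[-0.003, 1.0, 0.0], [1.0, 0.003, 0.002], [0.002, 0.0, -1.0]]
force: [0.8, 0.7, -0.0]
grip_width: 0.0847
grasp_force: 0.0
```

```bash
cat > chk.py <<'E'
from h import *
import sys
c=read_camera("top"); im=c["pixels"]; n=sys.argv[1]
cv2.imwrite(f"pics/shelf{n}.png",cv2.resize(im[140:290,185:300],None,fx=4,fy=4,interpolation=2)[:,:,::-1])
for k,(X,Y),z in((4,(.4207,.2394),.094),(3,(.4845,.2338),.083),(2,(.5483,.2278),.072),(1,(.6122,.2225),.061)):
    u,v=proj(c,np.array([X,Y,z])).round().astype(int);r=13;g=im[v-r:v+r,u-r:u+r].min(2)
    _,l,st,ce=cv2.connectedComponentsWithStats((g>175).astype(np.uint8))
    for i in range(1,len(st)):
        if st[i,4]>50 and np.hypot(*(ce[i]-r))<8:
            print("flask",k,"err mm",(1000*(ray(c,ce[i]+[u-r,v-r],z)-[X,Y,z])[:2]).round(1),st[i,4])
s=read_state();print(s['t'],s['eef_pos'])
for X,Y in((.6091,-.2788),(.4699,-.2755),(.5335,-.2261)): print(axes(np.array([X,Y,.16])-s['eef_pos'],s))
E
python3 chk.py a
```

```text
flask 4 err mm [-1.7  1.2] 411
flask 3 err mm [1.2 8.8] 250
flask 2 err mm [ 5.4 10.3] 258
flask 1 err mm [ 9.4 10.8] 276
12.3333 [ 0.60592617 -0.27857283  0.35826345]
[-0.0006  0.0031  0.1983]
[ 0.0032 -0.1361  0.1982]
[ 0.0524 -0.0723  0.1983]
```

View pics/shelfa.png

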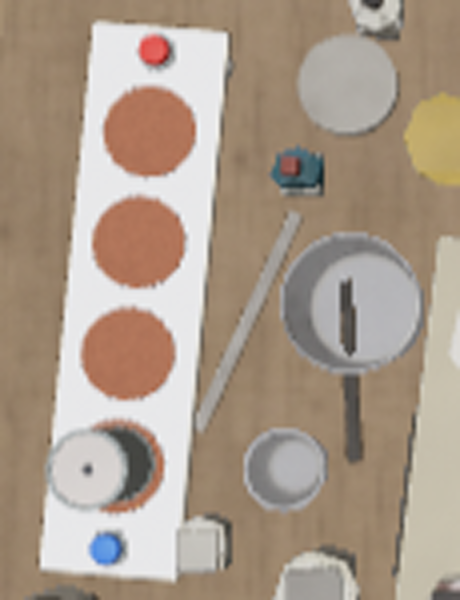

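The largest flask stands centred on the disc next to the blue knob, with its top at (88,470) in the crop and parallax accounted for. Next is flask_3.

Request:
run_rows(steps=[0,0.003,0.2,0,0,0,0.085,0,0.003,0.2,0,0,0,0.085,0,0.003,0.2,0,0,0,0.085,0,0.003,0.2,0,0,0,0.085,0,0.003,0.2,0,0,0,0.085,0,0.003,0.28,0,0,0,0.085,0,0.003,0.28,0,0,0,0.085,0,0.003,0.3,0,0,0,0.085,0,0.003,0.31,0,0,0,0.085,0,0.003,0.322,0,0,0,0.085,0,0.003,0.322,0,0,0,0.085,0,0.003,0.322,0,0,0,0.085])

```text
t: 13.33
eef_pos: [0.6094, -0.281, 0.0374]
tcp_rot: [[-0.001, 1.0, 0.002], [1.0, 0.001, -0.001], [-0.001, 0.002, -1.0]]
force: [0.2, -0.9, 0.1]
grip_width: 0.0851
grasp_force: 0.0
```

Request:
run_rows(steps=[0,0,0,0,0,0,0.025,0,0,0,0,0,0,0.025,0,0,0,0,0,0,0.025,0,0,0,0,0,0,0.025,0,0,0,0,0,0,0.025,0,0,0,0,0,0,0.025,0,0,0,0,0,0,0.025,0,0,0,0,0,0,0.025,0,0,0,0,0,0,0.025,0,0,0,0,0,0,0.025])

```text
t: 14.17
eef_pos: [0.6094, -0.2816, 0.0377]
tcp_rot: [[-0.0, 1.0, 0.002], [1.0, 0.0, -0.001], [-0.001, 0.002, -1.0]]
force: [-0.6, 0.7, 5.5]
grip_width: 0.0368
grasp_force: 59.9
```

Request:
run_rows(steps=[0,0,-0.02,0,0,0,0.025,0,0,-0.05,0,0,0,0.025,0,0,-0.09,0,0,0,0.025,0,0,-0.13,0,0,0,0.025,0,0,-0.17,0,0,0,0.025,0,0,-0.21,0,0,0,0.025,0,0,-0.25,0,0,0,0.025,0,0,-0.29,0,0,0,0.025,0,0,-0.32,0,0,0,0.025,0,0,-0.32,0,0,0,0.025])

```text
t: 15.0
eef_pos: [0.6106, -0.2836, 0.3643]
tcp_rot: [[0.0, 1.0, 0.012], [1.0, -0.0, -0.005], [-0.005, 0.012, -1.0]]
force: [0.6, -1.0, -0.3]
grip_width: 0.0368
grasp_force: 60.3
```

```bash
python3 - <<'E'
from h import *
s=read_state();R=np.array(s['tcp_rot']);print(s['t'],np.arctan2(R[1,1],R[0,1]),axes(np.array([.487,.2338,.36])-s['eef_pos'],s))
E
```

```text
15.0 -0.00020391767393265333 [ 5.174e-01 -1.237e-01  2.000e-04]
```

To row units: -1.484 rad / 3.1416 = -0.4724.

Request:
run_rows(steps=[0.516,-0.123,0,0,0,-0.4724,0.025,0.516,-0.123,0,0,0,-0.4724,0.025,0.516,-0.123,0,0,0,-0.4724,0.025,0.516,-0.123,0,0,0,-0.4724,0.025,0.516,-0.123,0,0,0,-0.4724,0.025,0.516,-0.123,0,0,0,-0.4724,0.025,0.516,-0.123,0,0,0,-0.4724,0.025,0.516,-0.123,0,0,0,-0.4724,0.025,0.516,-0.123,0,0,0,-0.4724,0.025,0.516,-0.123,0,0,0,-0.4724,0.025,0.516,-0.123,0,0,0,-0.4724,0.025,0.516,-0.123,0,0,0,-0.4724,0.025,0.516,-0.123,0,0,0,-0.4724,0.025,0.516,-0.123,0,0,0,-0.4724,0.025,0.516,-0.123,0,0,0,-0.4724,0.025,0.516,-0.123,0,0,0,-0.4724,0.025,0.516,-0.123,0,0,0,-0.4724,0.025])

```text
t: 16.42
eef_pos: [0.4857, 0.2327, 0.3555]
tcp_rot: [[-0.996, 0.09, -0.001], [0.09, 0.996, -0.001], [0.001, -0.002, -1.0]]
force: [0.1, 0.6, -1.2]
grip_width: 0.0368
grasp_force: 60.3
```

Request:
run_rows(steps=[0,0,0.04,0,0,0,0.025,0,0,0.08,0,0,0,0.025,0,0,0.12,0,0,0,0.025,0,0,0.16,0,0,0,0.025,0,0,0.16,0,0,0,0.025,0,0,0.16,0,0,0,0.025])

```text
t: 16.92
eef_pos: [0.484, 0.2321, 0.1944]
tcp_rot: [[-0.996, 0.09, -0.005], [0.09, 0.996, -0.004], [0.004, -0.005, -1.0]]
force: [0.1, -0.5, -0.1]
grip_width: 0.0369
grasp_force: 60.5
```

```bash
python3 - <<'E'
from h import *
s=read_state();R=np.array(s['tcp_rot']);print(s['t'],np.arctan2(R[1,1],R[0,1]),axes(np.array([.487,.2338,.0447])-s['eef_pos'],s))
E
```

```text
16.9167 1.480810082355147 [-0.0035  0.0026  0.1497]
```

Request:
run_rows(steps=[-0.002,0.001,0.04,0,0,0,0.025,-0.002,0.001,0.08,0,0,0,0.025,-0.002,0.001,0.11,0,0,0,0.025,-0.002,0.001,0.13,0,0,0,0.025,-0.002,0.001,0.142,0,0,0,0.025,-0.002,0.001,0.142,0,0,0,0.025,-0.002,0.001,0.142,0,0,0,0.025,-0.002,0.001,0.142,0,0,0,0.025,-0.002,0.001,0.142,0,0,0,0.025])

```text
t: 17.67
eef_pos: [0.4897, 0.2369, 0.0568]
tcp_rot: [[-0.996, 0.087, 0.004], [0.087, 0.996, 0.003], [-0.004, 0.003, -1.0]]
force: [0.1, -1.0, -0.8]
grip_width: 0.0367
grasp_force: 60.5
```

Request:
run_rows(steps=[0.002,-0.003,0.005,0,0,0,0.025,0.002,-0.003,0.008,0,0,0,0.025,0.002,-0.003,0.008,0,0,0,0.025,0.002,-0.003,0.008,0,0,0,0.025])

```text
t: 18.0
eef_pos: [0.4847, 0.2327, 0.046]
tcp_rot: [[-0.996, 0.087, -0.001], [0.087, 0.996, -0.0], [0.001, -0.0, -1.0]]
force: [-0.1, 0.8, -1.4]
grip_width: 0.0366
grasp_force: 60.5
```

Request:
run_rows(steps=[0,0,0.002,0,0,0,0.025,0,0,0.003,0,0,0,0.025,0,0,0.003,0,0,0,0.025])

```text
t: 18.25
eef_pos: [0.4854, 0.2331, 0.0445]
tcp_rot: [[-0.996, 0.087, -0.001], [0.087, 0.996, 0.001], [0.001, 0.0, -1.0]]
force: [-2.5, -0.4, 7.7]
grip_width: 0.0369
grasp_force: 61.8
```

Contact is light at 7.7 N, so I'll release, rise and go to flask_2.

Request:
run_rows(steps=[0,0,0,0,0,0,0.075,0,0,0,0,0,0,0.075,0,0,0,0,0,0,0.075,0,0,0,0,0,0,0.075,0,0,0,0,0,0,0.075,0,0,-0.04,0,0,0,0.075,0,0,-0.08,0,0,0,0.075,0,0,-0.12,0,0,0,0.075,0,0,-0.16,0,0,0,0.075,0,0,-0.2,0,0,0,0.075,0,0,-0.24,0,0,0,0.075,0,0,-0.28,0,0,0,0.075,0,0,-0.315,0,0,0,0.075,0,0,-0.315,0,0,0,0.075])

```text
t: 19.42
eef_pos: [0.4892, 0.2346, 0.3673]
tcp_rot: [[-0.996, 0.087, 0.013], [0.087, 0.996, 0.01], [-0.012, 0.011, -1.0]]
force: [0.6, 0.8, 0.5]
grip_width: 0.075
grasp_force: 0.0
```

```bash
python3 - <<'E'
from h import *
s=read_state();R=np.array(s['tcp_rot']);print(s['t'],np.arctan2(R[1,1],R[0,1]),axes(np.array([.4699,-.2755,.36])-s['eef_pos'],s))
E
```

```text
19.4167 1.4836638388193397 [-0.0251 -0.5099  0.0021]
```

To row units: 1.484 rad / 3.1416 = 0.4724.

Request:
run_rows(steps=[-0.026,-0.51,0,0,0,0.4724,0.085,-0.026,-0.51,0,0,0,0.4724,0.085,-0.026,-0.51,0,0,0,0.4724,0.085,-0.026,-0.51,0,0,0,0.4724,0.085,-0.026,-0.51,0,0,0,0.4724,0.085,-0.026,-0.51,0,0,0,0.4724,0.085,-0.026,-0.51,0,0,0,0.4724,0.085,-0.026,-0.51,0,0,0,0.4724,0.085,-0.026,-0.51,0,0,0,0.4724,0.085,-0.026,-0.51,0,0,0,0.4724,0.085,-0.026,-0.51,0,0,0,0.4724,0.085,-0.026,-0.51,0,0,0,0.4724,0.085,-0.026,-0.51,0,0,0,0.4724,0.085,-0.026,-0.51,0,0,0,0.4724,0.085,-0.026,-0.51,0,0,0,0.4724,0.085,-0.026,-0.51,0,0,0,0.4724,0.085,-0.026,-0.51,0,0,0,0.4724,0.085,-0.026,-0.51,0,0,0,0.4724,0.085])

```text
t: 20.92
eef_pos: [0.4677, -0.2753, 0.3581]
tcp_rot: [[-0.004, 1.0, 0.0], [1.0, 0.004, 0.001], [0.001, 0.0, -1.0]]
force: [0.4, -0.2, -0.0]
grip_width: 0.0849
grasp_force: 0.0
```

```bash
python3 chk.py b
```

```text
flask 4 err mm [-1.6  1.2] 416
flask 3 err mm [-0.   4.2] 404
flask 2 err mm [ 5.4 10.3] 258
flask 1 err mm [ 9.4 10.8] 277
20.9667 [ 0.46754355 -0.27558737  0.35814129]
[-0.0039  0.1415  0.1982]
[-1.000e-04  2.300e-03  1.981e-01]
[0.0491 0.0661 0.1982]
```

View pics/shelfb.png

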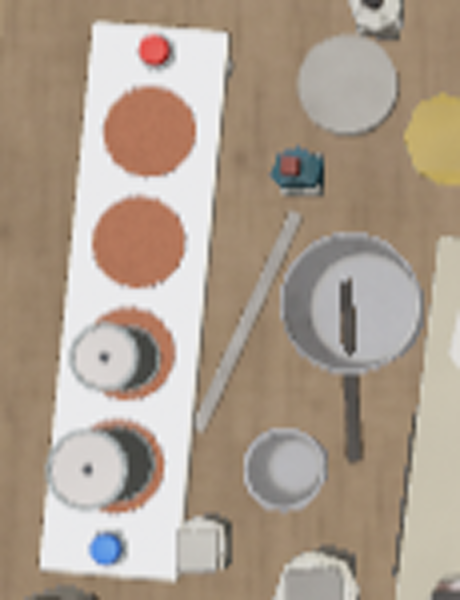

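Both placed flasks stand on their discs, with top dots at (88,470) and (104,356) in the crop. Next is flask_2.

Request:
run_rows(steps=[0,0.002,0.2,0,0,0,0.085,0,0.002,0.2,0,0,0,0.085,0,0.002,0.2,0,0,0,0.085,0,0.002,0.2,0,0,0,0.085,0,0.002,0.2,0,0,0,0.085,0,0.002,0.28,0,0,0,0.085,0,0.002,0.28,0,0,0,0.085,0,0.002,0.3,0,0,0,0.085,0,0.002,0.315,0,0,0,0.085,0,0.002,0.326,0,0,0,0.085,0,0.002,0.326,0,0,0,0.085,0,0.002,0.326,0,0,0,0.085])

```text
t: 21.97
eef_pos: [0.4697, -0.2776, 0.033]
tcp_rot: [[-0.001, 1.0, 0.001], [1.0, 0.001, -0.0], [-0.0, 0.001, -1.0]]
force: [-0.9, -0.0, 0.9]
grip_width: 0.085
grasp_force: 0.0
```

Request:
run_rows(steps=[0,0,0,0,0,0,0.02,0,0,0,0,0,0,0.02,0,0,0,0,0,0,0.02,0,0,0,0,0,0,0.02,0,0,0,0,0,0,0.02,0,0,0,0,0,0,0.02,0,0,0,0,0,0,0.02,0,0,0,0,0,0,0.02,0,0,0,0,0,0,0.02,0,0,0,0,0,0,0.02])

```text
t: 22.8
eef_pos: [0.4697, -0.2778, 0.0334]
tcp_rot: [[-0.0, 1.0, 0.002], [1.0, 0.0, -0.0], [-0.0, 0.002, -1.0]]
force: [-0.3, 0.5, 6.1]
grip_width: 0.032
grasp_force: 59.2
```

Request:
run_rows(steps=[0,0,-0.02,0,0,0,0.02,0,0,-0.05,0,0,0,0.02,0,0,-0.09,0,0,0,0.02,0,0,-0.13,0,0,0,0.02,0,0,-0.17,0,0,0,0.02,0,0,-0.21,0,0,0,0.02,0,0,-0.25,0,0,0,0.02,0,0,-0.29,0,0,0,0.02,0,0,-0.32,0,0,0,0.02,0,0,-0.325,0,0,0,0.02])

```text
t: 23.63
eef_pos: [0.4712, -0.2796, 0.3633]
tcp_rot: [[0.001, 1.0, 0.011], [1.0, -0.001, -0.003], [-0.003, 0.011, -1.0]]
force: [-0.0, -0.3, -0.4]
grip_width: 0.0314
grasp_force: 59.6
```

```bash
python3 - <<'E'
from h import *
s=read_state();R=np.array(s['tcp_rot']);print(s['t'],np.arctan2(R[1,1],R[0,1]),axes(np.array([.5503,.2278,.36])-s['eef_pos'],s))
E
```

```text
23.6333 -0.0005111066373220303 [0.5075 0.0788 0.0029]
```

The manual's scale: turns go in shares of pi rad. Converting my numbers, -1.484 rad / 3.1416 = -0.4724.

Request:
run_rows(steps=[0.506,0.08,0,0,0,-0.4724,0.02,0.506,0.08,0,0,0,-0.4724,0.02,0.506,0.08,0,0,0,-0.4724,0.02,0.506,0.08,0,0,0,-0.4724,0.02,0.506,0.08,0,0,0,-0.4724,0.02,0.506,0.08,0,0,0,-0.4724,0.02,0.506,0.08,0,0,0,-0.4724,0.02,0.506,0.08,0,0,0,-0.4724,0.02,0.506,0.08,0,0,0,-0.4724,0.02,0.506,0.08,0,0,0,-0.4724,0.02,0.506,0.08,0,0,0,-0.4724,0.02,0.506,0.08,0,0,0,-0.4724,0.02,0.506,0.08,0,0,0,-0.4724,0.02,0.506,0.08,0,0,0,-0.4724,0.02,0.506,0.08,0,0,0,-0.4724,0.02,0.506,0.08,0,0,0,-0.4724,0.02,0.506,0.08,0,0,0,-0.4724,0.02])

```text
t: 25.05
eef_pos: [0.5491, 0.2259, 0.357]
tcp_rot: [[-0.996, 0.091, -0.001], [0.091, 0.996, -0.001], [0.0, -0.001, -1.0]]
force: [-0.4, 0.2, -0.6]
grip_width: 0.0313
grasp_force: 59.5
```

Request:
run_rows(steps=[0,0,0.04,0,0,0,0.02,0,0,0.08,0,0,0,0.02,0,0,0.12,0,0,0,0.02,0,0,0.16,0,0,0,0.02,0,0,0.2,0,0,0,0.02,0,0,0.24,0,0,0,0.02,0,0,0.27,0,0,0,0.02,0,0,0.29,0,0,0,0.02,0,0,0.3,0,0,0,0.02,0,0,0.3,0,0,0,0.02,0,0,0.3,0,0,0,0.02,0,0,0.3,0,0,0,0.02])

```text
t: 26.05
eef_pos: [0.5509, 0.2287, 0.0595]
tcp_rot: [[-0.996, 0.088, 0.004], [0.088, 0.996, 0.002], [-0.004, 0.002, -1.0]]
force: [1.1, -1.2, -0.3]
grip_width: 0.0314
grasp_force: 59.5
```

```bash
python3 - <<'E'
from h import *
s=read_state();R=np.array(s['tcp_rot']);print(s['t'],np.arctan2(R[1,1],R[0,1]),axes(np.array([.5503,.2278,.0404])-s['eef_pos'],s))
E
```

```text
26.05 1.4829983031561431 [ 0.0006 -0.001   0.0191]
```

Request:
run_rows(steps=[0,-0.001,0.008,0,0,0,0.02,0,-0.001,0.014,0,0,0,0.02,0,-0.001,0.016,0,0,0,0.02,0,-0.001,0.016,0,0,0,0.02,0,-0.001,0.016,0,0,0,0.02])

```text
t: 26.47
eef_pos: [0.5485, 0.2277, 0.0411]
tcp_rot: [[-0.996, 0.087, -0.0], [0.087, 0.996, -0.0], [0.0, -0.0, -1.0]]
force: [0.4, 0.2, -1.8]
grip_width: 0.0316
grasp_force: 59.5
```

Request:
run_rows(steps=[0,0,0.002,0,0,0,0.02,0,0,0.003,0,0,0,0.02,0,0,0.003,0,0,0,0.02])

```text
t: 26.72
eef_pos: [0.5492, 0.2278, 0.0404]
tcp_rot: [[-0.996, 0.087, -0.001], [0.087, 0.996, 0.001], [0.001, 0.001, -1.0]]
force: [-4.6, -1.1, 9.7]
grip_width: 0.0315
grasp_force: 61.0
```

Request:
run_rows(steps=[0,0,0,0,0,0,0.075,0,0,0,0,0,0,0.075,0,0,0,0,0,0,0.075,0,0,0,0,0,0,0.075,0,0,0,0,0,0,0.075,0,0,-0.04,0,0,0,0.075,0,0,-0.08,0,0,0,0.075,0,0,-0.12,0,0,0,0.075,0,0,-0.16,0,0,0,0.075,0,0,-0.2,0,0,0,0.075,0,0,-0.24,0,0,0,0.075,0,0,-0.28,0,0,0,0.075,0,0,-0.318,0,0,0,0.075,0,0,-0.318,0,0,0,0.075])

```text
t: 27.88
eef_pos: [0.5532, 0.2287, 0.366]
tcp_rot: [[-0.996, 0.087, 0.014], [0.087, 0.996, 0.009], [-0.014, 0.01, -1.0]]
force: [1.7, 0.0, 1.6]
grip_width: 0.0752
grasp_force: 0.0
```

```bash
python3 - <<'E'
from h import *
s=read_state();R=np.array(s['tcp_rot']);print(s['t'],np.arctan2(R[1,1],R[0,1]),axes(np.array([.5335,-.2261,.36])-s['eef_pos'],s))
E
```

```text
27.8833 1.4836091618614897 [-0.0199 -0.4548  0.0018]
```

To row units: 1.484 rad / 3.1416 = 0.4724.

Request:
run_rows(steps=[-0.02,-0.455,0,0,0,0.4724,0.085,-0.02,-0.455,0,0,0,0.4724,0.085,-0.02,-0.455,0,0,0,0.4724,0.085,-0.02,-0.455,0,0,0,0.4724,0.085,-0.02,-0.455,0,0,0,0.4724,0.085,-0.02,-0.455,0,0,0,0.4724,0.085,-0.02,-0.455,0,0,0,0.4724,0.085,-0.02,-0.455,0,0,0,0.4724,0.085,-0.02,-0.455,0,0,0,0.4724,0.085,-0.02,-0.455,0,0,0,0.4724,0.085,-0.02,-0.455,0,0,0,0.4724,0.085,-0.02,-0.455,0,0,0,0.4724,0.085,-0.02,-0.455,0,0,0,0.4724,0.085,-0.02,-0.455,0,0,0,0.4724,0.085,-0.02,-0.455,0,0,0,0.4724,0.085,-0.02,-0.455,0,0,0,0.4724,0.085,-0.02,-0.455,0,0,0,0.4724,0.085])

```text
t: 29.3
eef_pos: [0.53, -0.2254, 0.3561]
tcp_rot: [[-0.005, 1.0, -0.0], [1.0, 0.005, 0.001], [0.001, -0.0, -1.0]]
force: [1.0, -0.1, -0.8]
grip_width: 0.0849
grasp_force: 0.0
```

```bash
python3 chk.py c
```

```text
flask 4 err mm [-1.6  1.2] 417
flask 3 err mm [-0.   4.2] 404
flask 2 err mm [3.3 7. ] 382
flask 1 err mm [ 9.4 10.8] 277
29.35 [ 0.52987882 -0.22567292  0.35616175]
[-0.0536  0.079   0.1961]
[-0.0497 -0.0602  0.1961]
[-0.0006  0.0036  0.1962]
```

View pics/shelfc.png

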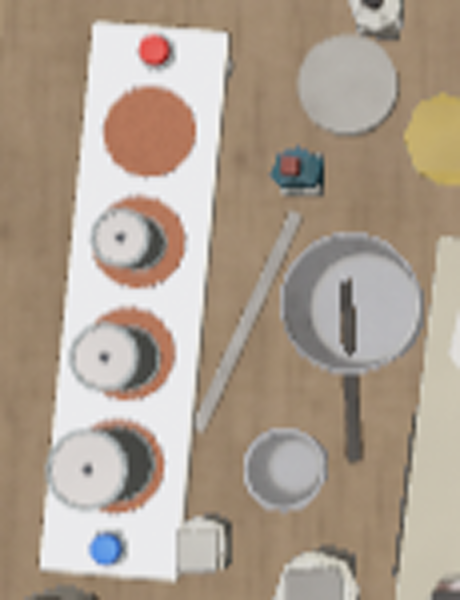

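Three flasks stand on their discs, with dots at (120,238), (104,356) and (88,470) in the crop. Now flask_1.

Request:
run_rows(steps=[0,0.003,0.2,0,0,0,0.085,0,0.003,0.2,0,0,0,0.085,0,0.003,0.2,0,0,0,0.085,0,0.003,0.2,0,0,0,0.085,0,0.003,0.2,0,0,0,0.085,0,0.003,0.28,0,0,0,0.085,0,0.003,0.28,0,0,0,0.085,0,0.003,0.3,0,0,0,0.085,0,0.003,0.32,0,0,0,0.085,0,0.003,0.328,0,0,0,0.085,0,0.003,0.331,0,0,0,0.085,0,0.003,0.331,0,0,0,0.085])

```text
t: 30.35
eef_pos: [0.5326, -0.227, 0.0252]
tcp_rot: [[-0.001, 1.0, -0.0], [1.0, 0.001, 0.0], [0.0, -0.0, -1.0]]
force: [0.6, 0.2, 0.5]
grip_width: 0.0846
grasp_force: 0.0
```

Request:
run_rows(steps=[0,0,0,0,0,0,0.015,0,0,0,0,0,0,0.015,0,0,0,0,0,0,0.015,0,0,0,0,0,0,0.015,0,0,0,0,0,0,0.015,0,0,0,0,0,0,0.015,0,0,0,0,0,0,0.015,0,0,0,0,0,0,0.015,0,0,0,0,0,0,0.015,0,0,0,0,0,0,0.015])

```text
t: 31.18
eef_pos: [0.5331, -0.2277, 0.0263]
tcp_rot: [[-0.0, 1.0, 0.002], [1.0, 0.0, -0.0], [-0.0, 0.002, -1.0]]
force: [-0.4, 0.4, 6.7]
grip_width: 0.0264
grasp_force: 59.0
```

Request:
run_rows(steps=[0,0,-0.02,0,0,0,0.015,0,0,-0.05,0,0,0,0.015,0,0,-0.09,0,0,0,0.015,0,0,-0.13,0,0,0,0.015,0,0,-0.17,0,0,0,0.015,0,0,-0.21,0,0,0,0.015,0,0,-0.25,0,0,0,0.015,0,0,-0.29,0,0,0,0.015,0,0,-0.33,0,0,0,0.015,0,0,-0.33,0,0,0,0.015])

```text
t: 32.02
eef_pos: [0.5358, -0.2303, 0.3639]
tcp_rot: [[0.001, 1.0, 0.014], [1.0, -0.001, -0.004], [-0.004, 0.014, -1.0]]
force: [1.2, -2.0, 0.6]
grip_width: 0.0264
grasp_force: 59.1
```

```bash
python3 - <<'E'
from h import *
s=read_state();R=np.array(s['tcp_rot']);print(s['t'],np.arctan2(R[1,1],R[0,1]),axes(np.array([.6135,.2224,.36])-s['eef_pos'],s))
E
```

```text
32.0167 -0.0005670089692503084 [0.4528 0.0774 0.0033]
```

To row units: -1.484 rad / 3.1416 = -0.4724.

Request:
run_rows(steps=[0.451,0.079,0,0,0,-0.4724,0.015,0.451,0.079,0,0,0,-0.4724,0.015,0.451,0.079,0,0,0,-0.4724,0.015,0.451,0.079,0,0,0,-0.4724,0.015,0.451,0.079,0,0,0,-0.4724,0.015,0.451,0.079,0,0,0,-0.4724,0.015,0.451,0.079,0,0,0,-0.4724,0.015,0.451,0.079,0,0,0,-0.4724,0.015,0.451,0.079,0,0,0,-0.4724,0.015,0.451,0.079,0,0,0,-0.4724,0.015,0.451,0.079,0,0,0,-0.4724,0.015,0.451,0.079,0,0,0,-0.4724,0.015,0.451,0.079,0,0,0,-0.4724,0.015,0.451,0.079,0,0,0,-0.4724,0.015,0.451,0.079,0,0,0,-0.4724,0.015,0.451,0.079,0,0,0,-0.4724,0.015])

```text
t: 33.35
eef_pos: [0.6116, 0.221, 0.3554]
tcp_rot: [[-0.996, 0.092, 0.0], [0.092, 0.996, -0.001], [-0.0, -0.001, -1.0]]
force: [0.5, 0.3, -0.8]
grip_width: 0.0265
grasp_force: 59.0
```

Request:
run_rows(steps=[0,0,0.04,0,0,0,0.015,0,0,0.08,0,0,0,0.015,0,0,0.12,0,0,0,0.015,0,0,0.16,0,0,0,0.015,0,0,0.2,0,0,0,0.015,0,0,0.24,0,0,0,0.015,0,0,0.27,0,0,0,0.015,0,0,0.29,0,0,0,0.015,0,0,0.305,0,0,0,0.015,0,0,0.305,0,0,0,0.015,0,0,0.305,0,0,0,0.015,0,0,0.305,0,0,0,0.015])

```text
t: 34.35
eef_pos: [0.6132, 0.2236, 0.0524]
tcp_rot: [[-0.996, 0.088, 0.004], [0.088, 0.996, 0.001], [-0.003, 0.002, -1.0]]
force: [0.4, -0.1, -0.5]
grip_width: 0.0261
grasp_force: 59.0
```

```bash
python3 - <<'E'
from h import *
s=read_state();R=np.array(s['tcp_rot']);print(s['t'],np.arctan2(R[1,1],R[0,1]),axes(np.array([.6135,.2224,.0333])-s['eef_pos'],s))
E
```

```text
34.35 1.4829936275126847 [-0.0004 -0.0011  0.0191]
```

Request:
run_rows(steps=[-0.001,-0.001,0.008,0,0,0,0.015,-0.001,-0.001,0.014,0,0,0,0.015,-0.001,-0.001,0.016,0,0,0,0.015,-0.001,-0.001,0.016,0,0,0,0.015,-0.001,-0.001,0.016,0,0,0,0.015])

```text
t: 34.77
eef_pos: [0.612, 0.2226, 0.0341]
tcp_rot: [[-0.996, 0.087, -0.0], [0.087, 0.996, -0.0], [0.0, -0.0, -1.0]]
force: [-1.3, 0.0, 0.0]
grip_width: 0.0265
grasp_force: 59.0
```

Request:
run_rows(steps=[0,0,0.002,0,0,0,0.015,0,0,0.003,0,0,0,0.015,0,0,0.003,0,0,0,0.015])

```text
t: 35.02
eef_pos: [0.6126, 0.2227, 0.0333]
tcp_rot: [[-0.996, 0.087, -0.0], [0.087, 0.996, 0.001], [0.0, 0.001, -1.0]]
force: [-3.1, -0.0, 9.1]
grip_width: 0.0262
grasp_force: 60.3
```

Request:
run_rows(steps=[0,0,0,0,0,0,0.065,0,0,0,0,0,0,0.065,0,0,0,0,0,0,0.065,0,0,0,0,0,0,0.065,0,0,0,0,0,0,0.065,0,0,-0.04,0,0,0,0.065,0,0,-0.08,0,0,0,0.065,0,0,-0.12,0,0,0,0.065,0,0,-0.16,0,0,0,0.065,0,0,-0.2,0,0,0,0.065,0,0,-0.24,0,0,0,0.065,0,0,-0.28,0,0,0,0.065,0,0,-0.32,0,0,0,0.065])

```text
t: 36.1
eef_pos: [0.6117, 0.2222, 0.3532]
tcp_rot: [[-0.996, 0.087, -0.0], [0.087, 0.996, 0.0], [0.0, 0.0, -1.0]]
force: [1.2, 0.2, -0.2]
grip_width: 0.0649
grasp_force: 0.0
```

Request:
run_rows(steps=[0.05,-0.35,0,0,0,0,0.065,0.05,-0.35,0,0,0,0,0.065,0.05,-0.35,0,0,0,0,0.065,0.05,-0.35,0,0,0,0,0.065,0.05,-0.35,0,0,0,0,0.065,0.05,-0.35,0,0,0,0,0.065,0.05,-0.35,0,0,0,0,0.065,0.05,-0.35,0,0,0,0,0.065,0.05,-0.35,0,0,0,0,0.065,0.05,-0.35,0,0,0,0,0.065,0.05,-0.35,0,0,0,0,0.065])

```text
t: 37.02
eef_pos: [0.5312, -0.124, 0.3514]
tcp_rot: [[-0.996, 0.092, 0.0], [0.092, 0.996, 0.001], [-0.0, 0.001, -1.0]]
force: [0.2, 0.9, -0.7]
grip_width: 0.065
grasp_force: 0.0
```

```bash
python3 - <<'E'
from h import *
c=read_camera("top");im=c["pixels"];g=cv2.cvtColor(im,cv2.COLOR_RGB2GRAY).astype(float)
cv2.imwrite("pics/final.png",cv2.resize(im[130:370,180:420],None,fx=2.4,fy=2.4,interpolation=2)[:,:,::-1])
# dark centre dot of each plaster top
for k,(X,Y),z in((4,(.4207,.2394),.094),(3,(.4845,.2338),.083),(2,(.5483,.2278),.072),(1,(.6122,.2225),.061)):
    u,v=proj(c,np.array([X,Y,z])).round().astype(int);r=4
    p=g[v-r:v+r+1,u-r:u+r+1];w=np.clip(np.median(p)-25-p,0,None);yy,xx=np.mgrid[-r:r+1,-r:r+1]
    uv=np.array([u+(w*xx).sum()/w.sum(),v+(w*yy).sum()/w.sum()])
    print(k,(1000*(ray(c,uv,z)-[X,Y,z])[:2]).round(1))
E
```

```text
4 [ 1.8 -0.9]
3 [-2.5 -0.8]
2 [-0.7 -0.1]
1 [2.8 1.9]
```

View pics/final.png

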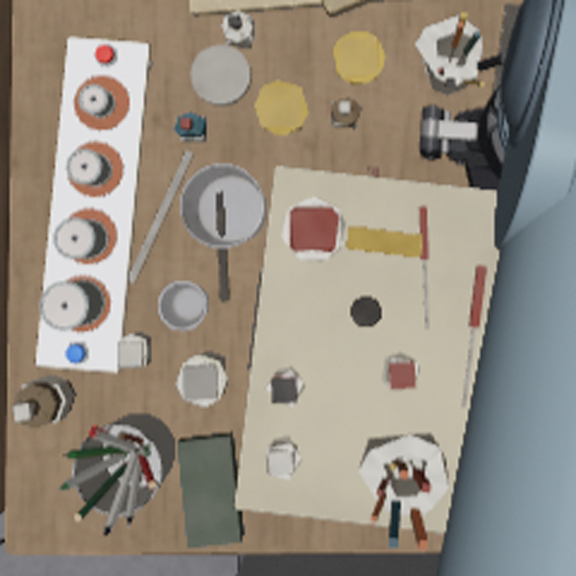

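All four flasks stand upright in size order, smallest by the red knob (95,100) and largest by the blue knob (66,305), each within about 3 mm of its disc centre. The tin, block and cap haven't moved. Handing in.

```bash
python3 -c "
from rig import *
print(job_done())"
```

```text
the job is handed in; nothing more can be done
None
```

The four flasks stand upright on the discs, smallest by the red knob to largest by the blue, each within about 3.5 mm of its disc's centre in the last picture; nothing tipped, the tin, block and cap look unmoved, and the job was handed in at about 37 s.

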